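# Sweep loose jar caps off the sorting board into the tote

### The job

Clear the sorting board: with your fingers, sweep the three loose jar caps (orange, green and blue) across the board and over its edge into the empty black tote beside it. Push them only, do not pick them up, and leave the two jars and the small bottle standing where they are. Finish with the hand clear of everything.

Things in the scene. Friction and masses are not known exactly. Their poses are not given: they have to be found in the camera images.
- board: white sorting board, a fixed solid block 300 mm (its x) by 260 mm (its y), top face 55 mm above its origin. Lips 8 mm wide and 8 mm high run along the edges at its -x and +x ends; the edges at y = -130 and +130 mm have no lip. Origin: centre of its underside, on the counter (z = 0); it may be turned a little about z
- tote: empty black open-topped tote, fixed on the counter, 300 mm (x) by 120 mm (y), 45 mm high, walls and floor about 4 mm thick; stands parallel to the board, 2 mm from either its +y or its -y edge, its rim 10 mm below the board's top. Origin: centre of its underside; axes parallel to the board's
- stock_tray: blue tray of the same size as the tote, fixed, filled with lying bottles (tops up to about 43 mm), along the other one of these two edges of the board. Origin: centre of its underside
- cap_orange: loose plastic jar cap, plain orange, a solid flat cylinder 36 mm in diameter, 16 mm high, about 20 g; it starts lying flat on the board, anywhere in the middle. Origin: centre of its underside; z up
- cap_green: loose plastic jar cap, plain green, a solid flat cylinder 36 mm in diameter, 16 mm high, about 20 g; it starts lying flat on the board, anywhere in the middle. Origin: centre of its underside; z up
- cap_blue: loose plastic jar cap, plain blue, a solid flat cylinder 36 mm in diameter, 16 mm high, about 20 g; it starts lying flat on the board, anywhere in the middle. Origin: centre of its underside; z up
- gel_jar: green gel jar with black lid, standing loose on the board near its far (+x) lip, 52 mm in diameter, 55 mm high, about 140 g. Origin: centre of its underside
- cream_jar: amber cream jar with white lid, standing loose on the board near its far lip, 50 mm in diameter, 45 mm high, about 120 g. Origin: centre of its underside
- varnish: small blue bottle with black cap, standing loose on the board near its far lip, 36 mm in diameter, 65 mm high, about 80 g. Origin: centre of its underside

How it is judged:
By the outcome, as a careful person would: the job done as asked, in the order asked, and still so for the second after the job is handed in, with the robot touching nothing.
It also fails if it takes over 64 s, if anything falls off the work surface, if the arm or the gripper's body presses on something with over 40 N, if the wrist force passes 120 N, or if a joint passes its speed limit or range.

### The arm

A 6-joint arm with a two-finger parallel gripper is mounted at the origin on the work surface. World frame = base frame: x ahead of the robot, y to its left, z up, the work surface at z = 0. Lengths are in m, angles in degrees, forces in N, time in s.
With the tool pointing down it reaches from about 0.3 to 0.95 m from the base axis. Payload 3.1 kg.
Tool frame: the origin (TCP) lies on the centre line of the jaws, within the pads' length; the fingertips stand r.tips_ahead ahead of it and the grasp point (between the pads) is the TCP (r.tips_ahead is the distance from the TCP to the fingertips, in m); z points along the fingers, y is the line along which they close (so a half turn about z gives the same grasp; the last joint's range is limited). The gripper opens to 85 mm and grips with 20 to 120 N. Pads are 22 mm wide; open, the fingers measure 114 mm over their backs; the gripper's body (76 mm by 85 mm) begins 54 mm behind the grasp point. The pads swing forward as they close: fully open they stand 13 mm farther back than shut.
Start: joints at [-74.639, 17.653, 93.61, -0, 68.738, -3.994], TCP at [0.207, -0.59, 0.25] pointing down, gripper open.
Joint ranges: [-175.34, 175.34], [-45.06, 112.39], [2.9, 150.54], [-68.45, 248.45], [3.09, 151.38], [-168.51, 168.51]. Speed limits (degrees/s): [159.86, 159.86, 180, 180, 180, 180].

### API

Orientations are given as [roll, pitch, yaw] about the fixed x, y, z axes, in that order (R = Rz(yaw) Ry(pitch) Rx(roll)).
In Python, from rig import r gives the robot as it stands. The module is installed in compiled form; this text tells all that it offers.
- The arm moves only by the tool send_rows, never from a script. Its argument "motion" is a list of rows, each a list of 3 entries, a list of its own where there are three numbers: the shift along the tool's x, y, z in mm, then the turn, a rotation vector about the tool's x, y, z in degrees, then the finger opening in mm, from 0 to 85.4. A call has 1 to 12 rows; each row is the pose to reach, as a shift and turn from the pose commanded when the call began, along the tool's axes at that moment; what a row does not reach only later rows make up. A row lasts 1/12 s, in which the tool goes at most 41.7 mm and 7.16 degrees, less where a joint would pass 70% of its speed; a pose out of reach is approached as far as the arm can. A call with a gripper value outside its range is refused whole. The fingers move at their own pace and stop on an object; "squeeze" is the grip in N (left out, the last holds). Time passes only in rows, so rows that repeat a pose let the fingers close. It gives the time, the measured TCP pose, the force, the opening and the grip force at its end, in the units of the state.
- r.get_obs(): the state, without advancing time (a new reading comes with each control period).
- r.camera(name): name is "scene" or "side" or "wrist"; returns a dict with "img" (400x640x3 uint8, blue, green, red), "fx", "fy", "cx", "cy" (pixels), "view" (4x4, takes a point from world to camera coordinates). Camera axes: x right, y up, looking along -z (the intrinsics and any distortion apply to the point x, -y, -z); pixel columns grow to the right and rows downward; lengths in m; the calibration is good to about 2 mm. A picture is of the moment at which its call begins. There is no depth.
- r.sign_off(): hands the job in; it is judged then, once.
Trained networks look in a picture, given as the dict that the camera call returned (one of the last four; its "shot" number tells which), for a name from the list of things; names that differ only in an ending like _2 or _b are one class to them, and where a whole thing is asked for, a point or a joint stands for the part that bears it (a point fixed in the world has none). Each returns a list of dicts, best first, with "conf" (0 to 1); they miss things now and then, are a little off and sometimes report something else, mostly with a low value. They report only what shows in the picture. A call takes as long as a camera call.
- r.silhouettes(picture, label): "region" (400x640 bool, what is visible of it) and "rect" ([left, top, width, height] in pixels, round what is visible of it).
- r.tip_of(picture, label): "uv" ([column, row] in pixels: a listed point, or the origin of a listed thing).
The state is a dict: "time_s": time; "qpos": joint angles; "joint_velocities": joint speeds; "effort": joint torques, N m; "ee_pos": TCP position; "eef_rot": TCP orientation; "ft_force": force on the tool from outside, world axes, zero at the start; "torque": the same for the moment, N m; "opening": opening from 0.0 (shut) to 1.0 (fully open); "grip_force": force on a finger pad.
Only numpy, scipy, OpenCV 4.12 (cv2) and the standard library are available. Lean on these libraries where they do the work, as an engineer would, in place of code of your own. Each camera call takes 0.05 s, during which the arm holds its last target. There are 200 camera calls.

## Working session

There is one attempt and no reset: what is moved stays moved. The work goes in short steps, Python scripts to look and compute and a tool call to move; the robot and the scene stay as the last step left them, time stands still between calls to the robot, and variables do not carry over. Pictures are saved under pics/ and viewed, at most 10 in all, crops included, and the job is handed in when it is done.

Besides the shell and the picture viewer there is one more tool, called after "Request:" by a JSON object that holds its "op" and its "data", one argument or row to a line. send_rows: Moves the arm, as the interface text tells. Its arguments: {"type":"object","properties":{"motion":{"type":"array"},"squeeze":{"type":"number"}},"required":["motion"]}

```bash
mkdir -p pics; cat > h.py <<'E'
import numpy as np, cv2
from rig import r
def ray(p,uv):
    V=np.array(p["view"]); R=V[:3,:3]; t=V[:3,3]
    d=np.array([(uv[0]-p["cx"])/p["fx"],-(uv[1]-p["cy"])/p["fy"],-1.0])
    return -R.T@t, R.T@d
def at_z(p,uv,z):
    o,d=ray(p,uv); return o+d*(z-o[2])/d[2]
def proj(p,P):
    V=np.array(p["view"]); c=V[:3,:3]@np.array(P)+V[:3,3]
    return [p["cx"]+p["fx"]*c[0]/-c[2], p["cy"]+p["fy"]*(-c[1])/-c[2]]
E
python3 - <<'E'
from h import *
print(r.tips_ahead); o=r.get_obs(); print(o["ee_pos"],o["eef_rot"],o["opening"])
for n in ("scene","side"):
    p=r.camera(n); cv2.imwrite(f"pics/{n}0.png",p["img"])
    print(n,[k for k in p if k!="img"], p["fx"],-np.array(p["view"])[:3,:3].T@np.array(p["view"])[:3,3])
    for l,z in dict(board=0,tote=0,stock_tray=0,cap_orange=.055,cap_green=.055,cap_blue=.055,gel_jar=.055,cream_jar=.055,varnish=.055).items():
        for d in r.tip_of(p,l)[:2]: print(l,round(d["conf"],2),np.round(d["uv"]),np.round(at_z(p,d["uv"],z),4))
E
```

```text
0.019
[ 0.2069016  -0.58892883  0.24903798] [-1.79868619e+02 -9.70780778e-03  1.93550314e+01] 0.9992617362977952
scene ['fx', 'fy', 'cx', 'cy', 'view', 'shot'] 402.74108237498933 [0.91697512 0.28157849 0.5573376 ]
board 0.77 [350. 224.] [0.5708 0.0514 0.    ]
tote 0.83 [277. 168.] [ 0.5512 -0.1406  0.    ]
stock_tray 0.89 [452. 286.] [0.5667 0.2413 0.    ]
cap_orange 0.75 [336. 170.] [ 0.527  -0.0149  0.055 ]
cap_green 0.63 [408. 186.] [0.4795 0.1009 0.055 ]
cap_blue 0.89 [355. 229.] [0.6075 0.0857 0.055 ]
gel_jar 0.91 [348. 276.] [0.678  0.1261 0.055 ]
cream_jar 0.47 [348. 272.] [0.6739 0.1226 0.055 ]
varnish 0.66 [302. 238.] [0.6715 0.0328 0.055 ]
side ['fx', 'fy', 'cx', 'cy', 'view', 'shot'] 487.53680736554475 [ 0.39163743 -0.496374    0.72909043]
board 0.67 [297. 222.] [0.5699 0.0458 0.    ]
board 0.24 [365. 225.] [ 0.6852 -0.0105 -0.    ]
tote 0.81 [325. 306.] [ 0.5494 -0.1393  0.    ]
stock_tray 0.97 [265. 155.] [ 0.5713  0.2404 -0.    ]
cap_orange 0.59 [286. 239.] [ 0.5264 -0.0226  0.055 ]
cap_orange 0.25 [296. 219.] [0.5569 0.0117 0.055 ]
cap_green 0.68 [241. 197.] [0.4821 0.097  0.055 ]
cap_green 0.17 [267. 155.] [0.5602 0.1822 0.055 ]
gel_jar 0.82 [334. 161.] [0.6769 0.1165 0.055 ]
gel_jar 0.68 [295. 218.] [0.556  0.0131 0.055 ]
cream_jar 0.83 [366. 225.] [ 0.6654 -0.0484  0.055 ]
cream_jar 0.58 [335. 160.] [0.6788 0.1175 0.055 ]
varnish 0.74 [352. 193.] [0.6723 0.0282 0.055 ]
```

View pics/scene0.png

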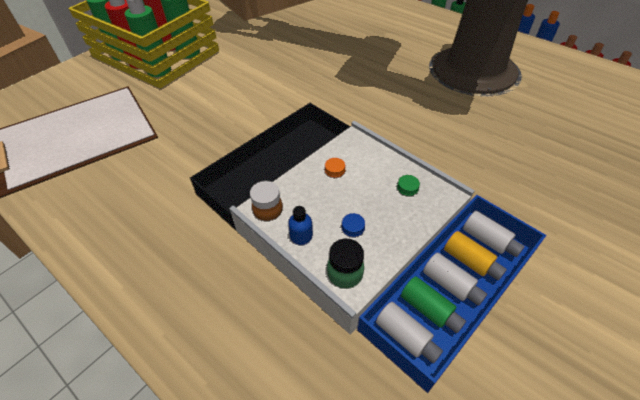

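View pics/side0.png

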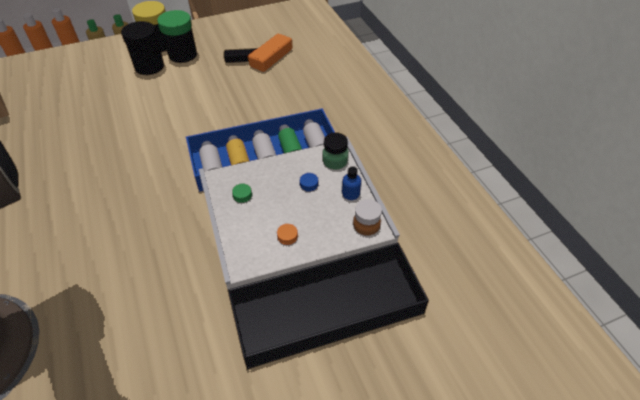

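The scene picture shows the tote at the -y edge (about 270,160) with the tray opposite. The caps are at (336,167) orange, (408,185) green and (353,224) blue, and the jars and bottle stand along the +x lip. The side picture agrees, with orange at (287,234), green (242,192) and blue (309,181). Next I'll refine these positions.

```bash
cat > caps.py <<'E'
from h import *
def look(tag=None,names=("cap_orange","cap_green","cap_blue","gel_jar","cream_jar","varnish")):
    for n in ("scene","side"):
        p=r.camera(n)
        if tag: cv2.imwrite(f"pics/{n}{tag}.png",p["img"])
        for l in names:
            s=r.silhouettes(p,l)
            if s and s[0]["conf"]>.2:
                v,u=np.nonzero(s[0]["region"]); z={"gel_jar":.0825,"cream_jar":.0775,"varnish":.085}.get(l,.063)
                print(n,l,round(s[0]["conf"],2),np.round(s[0]["rect"]),len(u),np.round(at_z(p,(u.mean(),v.mean()),z),4))
E
python3 - <<'E'
from caps import *
look()
p=r.camera("side")
for e in ((203,171),(363,145),(397,237),(228,278)): print(np.round(at_z(p,e,.063 ),3))
c=np.array([.560,.050]); a=np.radians(-2.8); R=np.array([[np.cos(a),-np.sin(a)],[np.sin(a),np.cos(a)]])
for n in("scene","side"):
    p=r.camera(n); im=p["img"].copy()
    for hx,hy,off,z in((.15,.13,0,.055),(.15,.06,-.192,.045),(.15,.06,.192,.045)):
        q=[proj(p,[*(c+R@np.array([sx*hx,off+sy*hy])),z]) for sx,sy in((1,1),(1,-1),(-1,-1),(-1,1))]
        cv2.polylines(im,[np.int32(np.round(q))],True,(0,0,255),1)
    cv2.imwrite(f"pics/ov_{n}.png",im)
a=cv2.imread("pics/ov_scene.png")[80:400,170:560];b=cv2.imread("pics/ov_side.png")[80:400,150:450]
cv2.imwrite("pics/ov.png",np.hstack([a,b]))
E
```

```text
scene cap_orange 0.83 [324. 160.  22.  18.] 346 [ 0.5299 -0.0176  0.063 ]
scene cap_green 0.91 [396. 175.  22.  23.] 388 [0.4866 0.1017 0.063 ]
scene gel_jar 0.27 [396. 174.  22.  25.] 364 [0.5027 0.1084 0.0825]
scene cream_jar 0.92 [249. 182.  36.  38.] 1116 [ 0.6664 -0.0459  0.0775]
scene varnish 0.8 [292. 209.  22.  36.] 677 [0.6733 0.0325 0.085 ]
side cap_orange 0.91 [277. 224.  21.  17.] 350 [ 0.5301 -0.0187  0.063 ]
side cap_green 0.55 [232. 184.  22.  19.] 321 [0.4857 0.1007 0.063 ]
side cap_blue 0.55 [301. 173.  18.  18.] 317 [0.607 0.079 0.063]
side gel_jar 0.8 [320. 131.  28.  38.] 881 [0.6779 0.1174 0.0825]
side cream_jar 0.9 [351. 200.  32.  35.] 856 [ 0.6645 -0.0484  0.0775]
side varnish 0.88 [345. 167.  18.  35.] 547 [0.6687 0.0251 0.085 ]
[0.434 0.18  0.063]
[0.744 0.129 0.063]
[ 0.698 -0.097  0.063]
[ 0.413 -0.065  0.063]
```

View pics/ov.png

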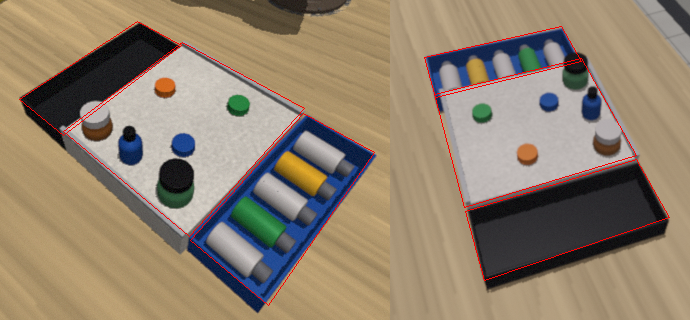

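The overlay of the assumed board pose (centre 0.560, 0.050, yaw -2.8°) lies within a few pixels of the board, tote and tray edges in both views. The pixel fit matches the given sizes, so I'll move now, using slightly open fingers as a cradle.

Request:
{"op": "send_rows", "data": {
  "motion": [
    [[40,-37,0],[0,0,-6],24],
    [[80,-74,0],[0,0,-12],24],
    [[120,-111,0],[0,0,-18],24],
    [[150,-140,0],[0,0,-22],24],
    [[180,-168,0],[0,0,-26],24],
    [[210,-196,0],[0,0,-30],24],
    [[240,-224,0],[0,0,-34],24],
    [[270,-252,0],[0,0,-38],24],
    [[300,-280,0],[0,0,-42],24],
    [[330,-308,0],[0,0,-46],24],
    [[360,-336,0],[0,0,-50],24],
    [[390,-364,0],[0,0,-54],24]
  ]
}}

```text
time_s: 2.85
ee_pos: [0.4395, -0.1448, 0.2507]
eef_rot: [179.9, 0.0, 73.5]
ft_force: [1.0, -0.8, -0.3]
opening: 0.279
grip_force: 0.0
```

```bash
cat > to.py <<'E'
import sys
from h import *
from scipy.spatial.transform import Rotation as Ro
# goal x y z yaw -> shift in tool axes mm, yaw turn about tool z
o=r.get_obs(); R=Ro.from_euler("xyz",o["eef_rot"],degrees=True)
g=list(map(float,sys.argv[1:]))
print(np.round(o["ee_pos"],4),np.round(o["eef_rot"],2),np.round(o["ft_force"],1),"open",o["opening"]*85.4,"tips",r.tips_ahead,"t",o["time_s"])
for k in range(0,len(g),4):
    G=Ro.from_euler("xyz",[180,0,g[k+3]],degrees=True)
    print("shift",np.round(R.inv().apply(np.array(g[k:k+3])-o["ee_pos"])*1000,1),"turn",np.round((R.inv()*G).as_rotvec(degrees=True),2))
E
python3 to.py .532 .030 .16 87.2
```

```text
[ 0.4395 -0.1448  0.2507] [1.7993e+02 1.0000e-02 7.3540e+01] [ 1.  -0.8 -0.3] open 23.848072576708038 tips 0.019 t 2.85
shift [193.9  39.   90.8] turn [  0.07   0.02 -13.66]
```

Request:
{"op": "send_rows", "data": {
  "motion": [
    [[38,8,10],[0,0,-3],24],
    [[76,16,20],[0,0,-6],24],
    [[114,23,35],[0,0,-9],24],
    [[150,30,50],[0,0,-12],24],
    [[180,36,70],[0,0,-13.7],24],
    [[194,39,85],[0,0,-13.7],24],
    [[194,39,91],[0,0,-13.7],24],
    [[194,39,91],[0,0,-13.7],24],
    [[194,39,91],[0,0,-13.7],24]
  ]
}}

```text
time_s: 3.6
ee_pos: [0.5314, 0.0275, 0.1592]
eef_rot: [-179.9, 0.0, 87.1]
ft_force: [0.7, -0.5, 0.7]
opening: 0.281
grip_force: 0.0
```

```bash
python3 to.py .532 .030 .08 87.2; python3 -c "
from h import *
for n in('wrist','scene'):
    cv2.imwrite(f'pics/{n}1.png',r.camera(n)['img'])
p=r.camera('side')
cv2.imwrite('pics/m1.png',cv2.resize(p['img'][100:300,150:450],None,fx=2.6,fy=2.6))"
```

```text
[0.5314 0.0275 0.1592] [-1.7994e+02  3.0000e-02  8.7050e+01] [ 0.7 -0.5  0.7] open 24.013362256750277 tips 0.019 t 3.6
shift [ 2.6  0.6 79.2] turn [-0.06  0.03 -0.15]
```

View pics/m1.png

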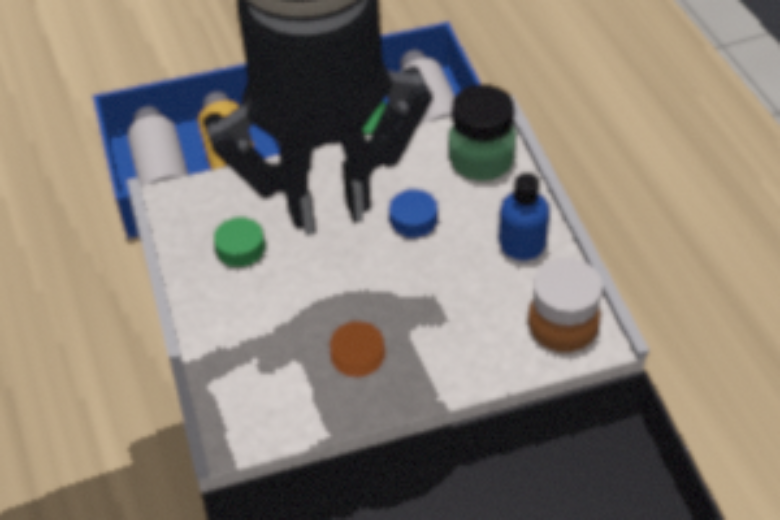

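The crop shows the fingers above the board behind the orange cap (357,348), with the linkage knuckles sticking out sideways (crop columns 215 to 430). I'll work out the knuckle size before pushing near the jars.

```bash
python3 - <<'E'
from h import *
p=r.camera("side"); y=r.get_obs()["ee_pos"][1]
for n,c in dict(tipR=(357,220),tipL=(308,232),kR_out_top=(428,90),kR_low=(395,160),elbowR=(370,180),kL_out=(213,135),kL_low=(262,192)).items():
    o,d=ray(p,(c[0]/2.6+150,c[1]/2.6+100)); P=o+d*(y-o[1])/d[1]; print(n,np.round((P-r.get_obs()["ee_pos"])*1000,0))
E
```

```text
tipR [ 18.   0. -29.]
tipL [-15.   0. -27.]
kR_out_top [68.  0. 64.]
kR_low [45.  0. 14.]
elbowR [28.  0.  3.]
kL_out [-62.   0.  74.]
kL_low [-39.   0.  20.]
```

Request:
{"op": "send_rows", "data": {
  "motion": [
    [[2,0,20],[0,0,0],24],
    [[3,0,40],[0,0,0],24],
    [[3,0,55],[0,0,0],24],
    [[3,0,62],[0,0,0],24],
    [[3,0,68],[0,0,0],24],
    [[3,0,73],[0,0,0],24],
    [[3,0,76],[0,0,0],24],
    [[3,0,78],[0,0,0],24],
    [[3,0,78],[0,0,0],24]
  ]
}}

```text
time_s: 4.55
ee_pos: [0.5323, 0.031, 0.0815]
eef_rot: [180.0, -0.0, 87.0]
ft_force: [0.4, -0.1, 0.2]
opening: 0.282
grip_force: 0.0
```

Request:
{"op": "send_rows", "data": {
  "motion": [
    [[-7,0,0],[0,0,0],24],
    [[-14,0,0],[0,0,0],24],
    [[-21,0,0],[0,0,0],24],
    [[-28,0,0],[0,0,0],24],
    [[-35,0,0],[0,0,0],24],
    [[-42,0,0],[0,0,0],24],
    [[-49,0,0],[0,0,0],24],
    [[-56,0,0],[0,0,0],24],
    [[-63,0,0],[0,0,0],24],
    [[-70,0,0],[0,0,0],24],
    [[-77,0,0],[0,0,0],24],
    [[-84,0,0],[0,0,0],24]
  ]
}}

```text
time_s: 5.55
ee_pos: [0.5276, -0.0536, 0.0813]
eef_rot: [180.0, -0.0, 87.0]
ft_force: [0.5, 0.5, 0.8]
opening: 0.283
grip_force: 0.2
```

```bash
python3 to.py .526 -.107 .08 87.2; python3 -c "
from caps import *
look('2',('cap_orange','cap_green','cap_blue'))"
```

```text
[ 0.5276 -0.0536  0.0813] [180.    -0.    87.05] [0.5 0.5 0.8] open 24.18756300252003 tips 0.019 t 5.55
shift [-53.4   1.1   1.3] turn [ 0.   -0.   -0.15]
scene cap_orange 0.55 [300. 151.   7.  11.] 62 [ 0.5428 -0.0795  0.063 ]
scene cap_green 0.75 [396. 173.  22.  24.] 412 [0.4857 0.1023 0.063 ]
scene cap_blue 0.81 [341. 213.  24.  24.] 448 [0.6086 0.0803 0.063 ]
side cap_orange 0.68 [293. 281.  25.  14.] 206 [ 0.5171 -0.1282  0.063 ]
```

Request:
{"op": "send_rows", "data": {
  "motion": [
    [[-6,0,0],[0,0,0],24],
    [[-12,0,0],[0,0,0],24],
    [[-18,0,0],[0,0,0],24],
    [[-24,0,0],[0,0,0],24],
    [[-30,0,0],[0,0,0],24],
    [[-36,0,0],[0,0,0],24],
    [[-42,0,0],[0,0,0],24],
    [[-48,0,0],[0,0,0],24],
    [[-54,0,0],[0,0,0],24],
    [[-54,0,0],[0,0,0],24],
    [[-54,0,0],[0,0,0],24]
  ]
}}

```text
time_s: 6.87
ee_pos: [0.5249, -0.1072, 0.0813]
eef_rot: [180.0, -0.0, 87.0]
ft_force: [-0.5, 0.8, 0.6]
opening: 0.281
grip_force: 0.0
```

Request:
{"op": "send_rows", "data": {
  "motion": [
    [[0,0,-20],[0,0,0],24],
    [[0,0,-45],[0,0,0],24],
    [[10,-1,-80],[0,0,0],24],
    [[40,-4,-80],[0,0,0],24],
    [[75,-8,-80],[0,0,0],24],
    [[110,-12,-80],[0,0,0],24],
    [[145,-16,-80],[0,0,0],24],
    [[180,-20,-80],[0,0,0],24],
    [[215,-26,-80],[0,0,0],24],
    [[245,-32,-80],[0,0,0],24],
    [[256,-36,-80],[0,0,0],24],
    [[256,-40,-80],[0,0,0],24]
  ]
}}

```text
time_s: 7.87
ee_pos: [0.4977, 0.1534, 0.1613]
eef_rot: [180.0, -0.0, 87.3]
ft_force: [-0.3, -0.1, 0.2]
opening: 0.28
grip_force: 0.0
```

```bash
python3 to.py .4885 .149 .08 87.2; python3 -c "
from caps import *
look('3',('cap_orange','cap_green','cap_blue'))
a=cv2.imread('pics/scene3.png')[80:360,170:560];b=cv2.imread('pics/side3.png')[80:360,150:450]
cv2.imwrite('pics/v3.png',np.hstack([a,b]))"
```

```text
[0.4977 0.1534 0.1613] [ 1.7998e+02 -3.0000e-02  8.7290e+01] [-0.3 -0.1  0.2] open 23.93971918194573 tips 0.019 t 7.8667
shift [-4.8 -9.  81.3] turn [ 0.02 -0.03  0.09]
scene cap_orange 0.6 [285. 149.  16.  17.] 239 [ 0.5575 -0.09    0.063 ]
scene cap_green 0.84 [397. 175.  22.  25.] 405 [0.4861 0.1022 0.063 ]
scene cap_blue 0.81 [342. 212.  23.  25.] 408 [0.6086 0.0803 0.063 ]
side cap_orange 0.9 [297. 292.  22.  22.] 410 [ 0.5121 -0.154   0.063 ]
side cap_green 0.66 [232. 181.  23.  21.] 329 [0.4845 0.1    0.063 ]
side cap_blue 0.65 [302. 171.  15.  21.] 311 [0.6072 0.0786 0.063 ]
```

View pics/v3.png

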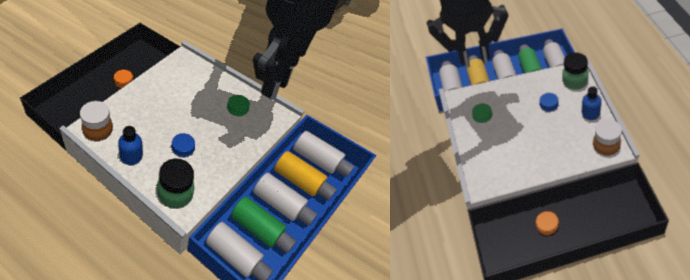

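The orange cap lies in the tote (scene crop 123,78; side crop 547,222), and everything else stands where it was. Green is next.

Request:
{"op": "send_rows", "data": {
  "motion": [
    [[-3,-6,20],[0,0,0],24],
    [[-4,-9,40],[0,0,0],24],
    [[-4,-9,55],[0,0,0],24],
    [[-4,-9,65],[0,0,0],24],
    [[-4,-9,73],[0,0,0],24],
    [[-4,-9,78],[0,0,0],24],
    [[-4,-9,80],[0,0,0],24],
    [[-4,-9,80],[0,0,0],24]
  ]
}}

```text
time_s: 8.93
ee_pos: [0.4893, 0.1474, 0.0813]
eef_rot: [180.0, -0.0, 87.0]
ft_force: [-0.1, -0.5, -0.3]
opening: 0.283
grip_force: 0.0
```

Request:
{"op": "send_rows", "data": {
  "motion": [
    [[-7,0,0],[0,0,0],24],
    [[-14,0,0],[0,0,0],24],
    [[-21,0,0],[0,0,0],24],
    [[-28,0,0],[0,0,0],24],
    [[-36,0,0],[0,0,0],24],
    [[-44,0,0],[0,0,0],24],
    [[-52,0,0],[0,0,0],24],
    [[-60,0,0],[0,0,0],24],
    [[-68,0,0],[0,0,0],24],
    [[-76,0,0],[0,0,0],24],
    [[-84,0,0],[0,0,0],24],
    [[-92,0,0],[0,0,0],24]
  ]
}}

```text
time_s: 9.93
ee_pos: [0.4841, 0.0547, 0.0813]
eef_rot: [-180.0, -0.0, 87.1]
ft_force: [-0.2, -0.2, 0.5]
opening: 0.282
grip_force: 0.1
```

Request:
{"op": "send_rows", "data": {
  "motion": [
    [[-8,0,0],[0,0,0],24],
    [[-16,0,0],[0,0,0],24],
    [[-24,0,0],[0,0,0],24],
    [[-32,0,0],[0,0,0],24],
    [[-40,0,0],[0,0,0],24],
    [[-48,0,0],[0,0,0],24],
    [[-56,0,0],[0,0,0],24],
    [[-64,0,0],[0,0,0],24],
    [[-72,0,0],[0,0,0],24],
    [[-79,0,0],[0,0,0],24],
    [[-86,0,0],[0,0,0],24],
    [[-92,0,0],[0,0,0],24]
  ]
}}

```text
time_s: 10.93
ee_pos: [0.4794, -0.0372, 0.0813]
eef_rot: [180.0, 0.0, 87.0]
ft_force: [0.0, 0.4, -0.2]
opening: 0.282
grip_force: 0.1
```

Request:
{"op": "send_rows", "data": {
  "motion": [
    [[-7,0,0],[0,0,0],24],
    [[-14,0,0],[0,0,0],24],
    [[-21,0,0],[0,0,0],24],
    [[-28,0,0],[0,0,0],24],
    [[-35,0,0],[0,0,0],24],
    [[-42,0,0],[0,0,0],24],
    [[-49,0,0],[0,0,0],24],
    [[-56,0,0],[0,0,0],24],
    [[-63,0,0],[0,0,0],24],
    [[-70,0,0],[0,0,0],24],
    [[-72,0,0],[0,0,0],24],
    [[-72,0,0],[0,0,0],24]
  ]
}}

```text
time_s: 11.93
ee_pos: [0.4758, -0.1089, 0.0813]
eef_rot: [180.0, 0.0, 87.0]
ft_force: [-0.6, -0.4, -0.6]
opening: 0.28
grip_force: 0.0
```

```bash
python3 -c "
from caps import *
look('4',('cap_orange','cap_green','cap_blue'))
a=cv2.imread('pics/scene4.png')[80:360,170:560];b=cv2.imread('pics/side4.png')[80:360,150:450]
cv2.imwrite('pics/v4.png',np.hstack([a,b]))"
```

```text
scene cap_orange 0.59 [285. 150.  18.  16.] 249 [ 0.5573 -0.09    0.063 ]
scene cap_green 0.61 [230. 123. 243. 212.] 22822 [0.5935 0.074  0.063 ]
scene cap_blue 0.62 [341. 214.  27.  26.] 509 [0.6079 0.0805 0.063 ]
side cap_orange 0.57 [296. 290.  24.  24.] 406 [ 0.5121 -0.1532  0.063 ]
side cap_green 0.96 [265. 298.  25.  23.] 422 [ 0.4666 -0.149   0.063 ]
```

View pics/v4.png

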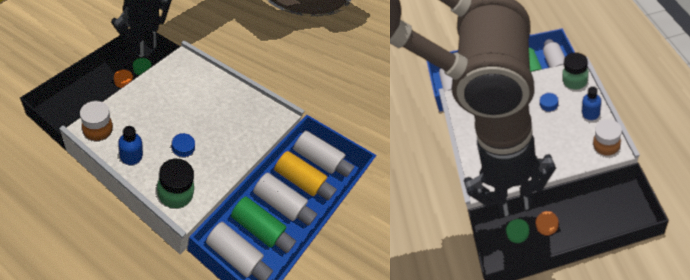

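Green has dropped into the tote at side crop (517,230), beside orange. Blue is still at about (0.6075, 0.080) near the jars. For that one I'll turn the hand so the knuckles point along ±y, straddle the cap with the fingers open, and push it with the trailing pad.

Request:
{"op": "send_rows", "data": {
  "motion": [
    [[0,0,-30],[0,0,0],24],
    [[0,0,-60],[0,0,4],40],
    [[0,0,-90],[0,0,11],60],
    [[20,12,-95],[0,0,18],60],
    [[45,27,-95],[0,0,25],60],
    [[70,43,-95],[0,0,32],60],
    [[95,58,-95],[0,0,39],60],
    [[120,74,-95],[0,0,46],60],
    [[145,90,-95],[0,0,53],60],
    [[165,103,-95],[0,0,60],60],
    [[185,115,-95],[0,0,67],60],
    [[195,121,-95],[0,0,74],60]
  ]
}}

```text
time_s: 13.33
ee_pos: [0.608, 0.0829, 0.1763]
eef_rot: [-180.0, -0.1, 12.8]
ft_force: [0.7, 0.3, 0.8]
opening: 0.702
grip_force: 0.0
```

```bash
python3 to.py .6075 .080 .12 -2.8
```

```text
[0.608  0.0829 0.1763] [-1.7996e+02 -8.0000e-02  1.2820e+01] [0.7 0.3 0.8] open 59.95175316900054 tips 0.019 t 13.3333
shift [-1.2  2.7 56.3] turn [-0.05 -0.08 15.62]
```

Request:
{"op": "send_rows", "data": {
  "motion": [
    [[0,0,0],[0,0,7],60],
    [[-1,2,0],[0,0,14],60],
    [[-1,2,15],[0,0,15.7],60],
    [[-1,2,30],[0,0,15.7],60],
    [[-1,2,45],[0,0,15.7],60],
    [[-1,2,56],[0,0,15.7],60],
    [[-1,2,56],[0,0,15.7],60]
  ]
}}

```text
time_s: 13.92
ee_pos: [0.6037, 0.0781, 0.1172]
eef_rot: [180.0, 0.3, -2.6]
ft_force: [-0.6, -0.9, 0.3]
opening: 0.696
grip_force: 0.0
```

```bash
python3 to.py .6075 .080 .076 -2.8;  python3 -c "
from caps import *
look('5',('cap_blue',))
a=cv2.imread('pics/scene5.png')[120:320,220:460];b=cv2.imread('pics/side5.png')[100:300,220:420]
cv2.imwrite('pics/v5.png',cv2.resize(np.hstack([a,b]),None,fx=1.8,fy=1.8))"
```

```text
[0.6037 0.0781 0.1172] [179.97   0.34  -2.63] [-0.6 -0.9  0.3] open 59.428338113464726 tips 0.019 t 13.9167
shift [ 4.  -2.1 41.2] turn [0.03 0.34 0.17]
scene cap_blue 0.62 [341. 214.  25.  25.] 481 [0.6084 0.0805 0.063 ]
side cap_blue 0.69 [302. 172.  17.  20.] 249 [0.6045 0.075  0.063 ]
```

View pics/v5.png

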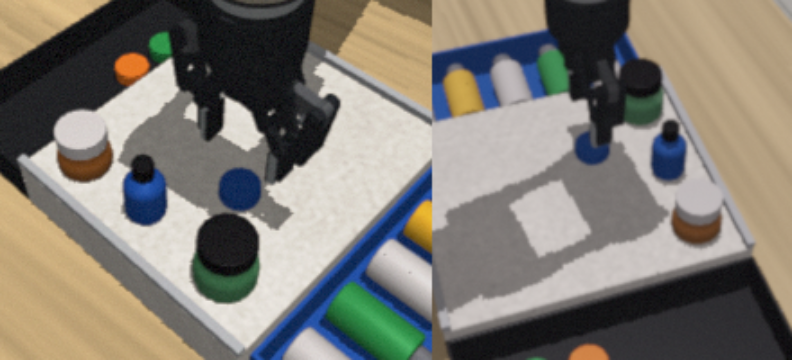

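The blue cap lies below and between the fingers (scene crop 240,188), with free space to the jars. I'll settle and lower.

Request:
{"op": "send_rows", "data": {
  "motion": [
    [[0,0,0],[0,0,0],60],
    [[0,0,0],[0,0,0],60],
    [[0,0,0],[0,0,0],60]
  ]
}}

```text
time_s: 14.37
ee_pos: [0.6067, 0.0781, 0.1211]
eef_rot: [-180.0, -0.1, -2.6]
ft_force: [-1.1, -0.1, 1.0]
opening: 0.705
grip_force: 0.0
```

```bash
python3 to.py .6075 .080 .076 -2.8
```

```text
[0.6067 0.0781 0.1211] [-1.7999e+02 -9.0000e-02 -2.6500e+00] [-1.1 -0.1  1. ] open 60.24245535487281 tips 0.019 t 14.3667
shift [ 0.7 -1.9 45.1] turn [-0.01 -0.09  0.15]
```

Request:
{"op": "send_rows", "data": {
  "motion": [
    [[1,-2,10],[0,0,0],60],
    [[1,-2,20],[0,0,0],60],
    [[1,-2,28],[0,0,0],60],
    [[1,-2,34],[0,0,0],60],
    [[1,-2,38],[0,0,0],60],
    [[1,-2,41],[0,0,0],60],
    [[1,-2,43],[0,0,0],60],
    [[1,-2,44],[0,0,0],60],
    [[1,-2,44],[0,0,0],60]
  ]
}}

```text
time_s: 15.12
ee_pos: [0.6073, 0.08, 0.0762]
eef_rot: [-180.0, -0.0, -2.6]
ft_force: [-0.2, 0.3, -1.5]
opening: 0.701
grip_force: 0.0
```

```bash
python3 to.py .597 -.135 .077 -2.8;  python3 -c "
from caps import *
look('6',('cap_blue',))
a=cv2.imread('pics/scene6.png')[120:320,220:460];b=cv2.imread('pics/side6.png')[100:300,220:420]
cv2.imwrite('pics/v6.png',cv2.resize(np.hstack([a,b]),None,fx=1.8,fy=1.8))"
```

```text
[0.6073 0.08   0.0762] [-180.     -0.     -2.65] [-0.2  0.3 -1.5] open 59.85893201017399 tips 0.019 t 15.1167
shift [ -0.3 215.3  -0.8] turn [-0.   -0.    0.15]
scene cap_blue 0.89 [341. 213.  24.  24.] 472 [0.608  0.0799 0.063 ]
side cap_blue 0.56 [300. 173.   9.  21.] 149 [0.5985 0.0806 0.063 ]
```

View pics/v6.png

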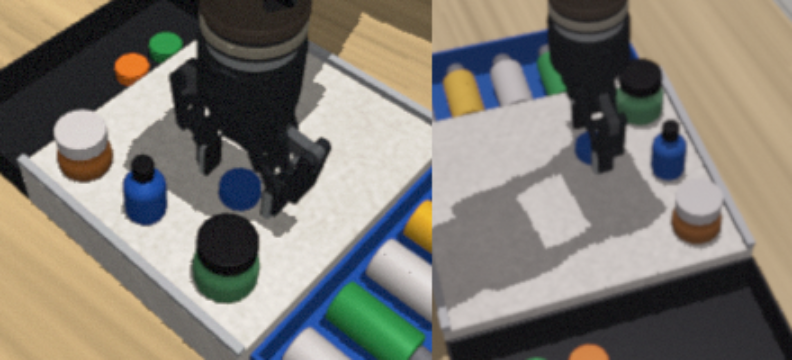

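The fingers straddle the blue cap (scene crop 240,188), and the trailing finger's tip is at about (272,213). I'll check the tip height.

```bash
python3 -c "
from h import *
p=r.camera('scene')
for y in(.11,.12):
  for z in (.055,.062,.07): print(y,z,[round((a-o)*1.8) for a,o in zip(proj(p,[.618,y,z]),(220,120))])
im=p['img'][170:270,310:410]; cv2.imwrite('pics/v7.png',cv2.resize(im,None,fx=6,fy=6,interpolation=cv2.INTER_CUBIC))"
```

```text
0.11 0.055 [260, 220]
0.11 0.062 [260, 215]
0.11 0.07 [261, 210]
0.12 0.055 [270, 226]
0.12 0.062 [270, 222]
0.12 0.07 [271, 216]
```

View pics/v7.png

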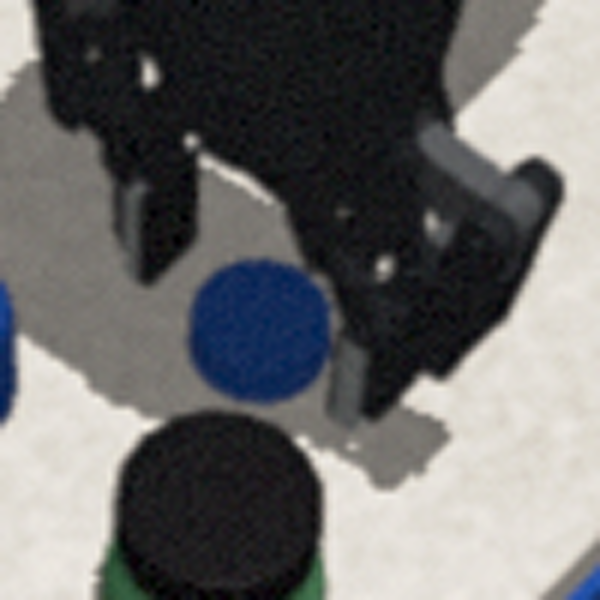

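The trailing pad's lower corner is at about (350,420) in the zoom, which puts it about 0.064 m high. That is alongside the cap and clear of the board. I'll lower 3 mm more, then push.

Request:
{"op": "send_rows", "data": {
  "motion": [
    [[0,0,1],[0,0,0],60],
    [[0,0,2],[0,0,0],60],
    [[0,0,3],[0,0,0],60],
    [[0,5,3],[0,0,0],60],
    [[0,10,3],[0,0,0],60],
    [[0,15,3],[0,0,0],60],
    [[0,20,3],[0,0,0],60],
    [[0,25,3],[0,0,0],60],
    [[0,30,3],[0,0,0],60],
    [[0,35,3],[0,0,0],60],
    [[0,40,3],[0,0,0],60],
    [[0,45,3],[0,0,0],60]
  ]
}}

```text
time_s: 16.37
ee_pos: [0.6051, 0.0345, 0.0733]
eef_rot: [-180.0, 0.0, -2.7]
ft_force: [0.6, 0.4, -0.1]
opening: 0.706
grip_force: 0.0
```

```bash
python3 to.py .597 -.137 .073 -2.8;  python3 -c "
from caps import *
look('8',('cap_blue','varnish','cream_jar','gel_jar'))"
```

```text
[0.6051 0.0345 0.0733] [-180.      0.     -2.65] [ 0.6  0.4 -0.1] open 60.2621328715155 tips 0.019 t 16.3667
shift [-1.000e-01  1.717e+02  3.000e-01] turn [-0.    0.    0.15]
scene cap_blue 0.57 [325. 202.  17.  23.] 348 [0.6096 0.0434 0.063 ]
scene varnish 0.67 [330. 239.  36.  48.] 1535 [0.6799 0.1203 0.085 ]
scene cream_jar 0.65 [250. 182.  34.  34.] 1092 [ 0.6657 -0.0464  0.0775]
scene gel_jar 0.57 [330. 240.  36.  50.] 1554 [0.6786 0.1197 0.0825]
side cap_blue 0.73 [311. 186.   7.  19.] 164 [0.5974 0.0429 0.063 ]
side varnish 0.72 [264. 299.  26.  22.] 428 [ 0.4637 -0.1603  0.085 ]
side cream_jar 0.74 [354. 198.  27.  38.] 879 [ 0.6643 -0.0494  0.0775]
side gel_jar 0.71 [329. 135.  19.  36.] 313 [0.6853 0.1036 0.0825]
```

The cap follows the pad. I'll continue the sweep.

Request:
{"op": "send_rows", "data": {
  "motion": [
    [[0,7,0],[0,0,0],60],
    [[0,14,0],[0,0,0],60],
    [[0,21,0],[0,0,0],60],
    [[0,28,0],[0,0,0],60],
    [[0,35,0],[0,0,0],60],
    [[0,42,0],[0,0,0],60],
    [[0,49,0],[0,0,0],60],
    [[0,56,0],[0,0,0],60],
    [[0,63,0],[0,0,0],60],
    [[0,70,0],[0,0,0],60],
    [[0,77,0],[0,0,0],60],
    [[0,84,0],[0,0,0],60]
  ]
}}

```text
time_s: 17.87
ee_pos: [0.6012, -0.0496, 0.0733]
eef_rot: [180.0, -0.0, -2.6]
ft_force: [0.5, 0.6, -0.3]
opening: 0.698
grip_force: 0.1
```

Request:
{"op": "send_rows", "data": {
  "motion": [
    [[0,7,0],[0,0,0],60],
    [[0,14,0],[0,0,0],60],
    [[0,21,0],[0,0,0],60],
    [[0,28,0],[0,0,0],60],
    [[0,35,0],[0,0,0],60],
    [[0,42,0],[0,0,0],60],
    [[0,49,0],[0,0,0],60],
    [[0,56,0],[0,0,0],60],
    [[0,63,0],[0,0,0],60],
    [[0,70,0],[0,0,0],60],
    [[0,77,0],[0,0,0],60],
    [[0,84,0],[0,0,0],60]
  ]
}}

```text
time_s: 18.87
ee_pos: [0.5973, -0.1335, 0.0733]
eef_rot: [180.0, 0.0, -2.6]
ft_force: [0.3, 0.0, -0.0]
opening: 0.7
grip_force: 0.0
```

Request:
{"op": "send_rows", "data": {
  "motion": [
    [[0,3,0],[0,0,0],60],
    [[0,3,0],[0,0,0],60],
    [[0,3,-15],[0,0,0],60],
    [[0,3,-40],[0,0,0],60],
    [[0,3,-70],[0,0,0],60],
    [[0,3,-105],[0,0,0],60],
    [[0,15,-140],[0,0,0],60],
    [[0,40,-170],[0,0,0],60],
    [[-20,70,-180],[0,0,0],60],
    [[-40,100,-180],[0,0,0],60],
    [[-50,120,-180],[0,0,0],60],
    [[-50,120,-180],[0,0,0],60]
  ]
}}

```text
time_s: 19.87
ee_pos: [0.5399, -0.2536, 0.2539]
eef_rot: [179.9, 0.0, -2.9]
ft_force: [0.4, 0.0, 1.0]
opening: 0.702
grip_force: 0.0
```

```bash
python3 -c "
from caps import *
look('9')
a=cv2.imread('pics/scene9.png')[80:360,170:560];b=cv2.imread('pics/side9.png')[80:360,150:450]
cv2.imwrite('pics/v9.png',np.hstack([a,b]))"
```

```text
scene cap_orange 0.8 [282. 150.  19.  18.] 281 [ 0.5599 -0.0905  0.063 ]
scene cap_green 0.56 [303. 139.  18.  19.] 202 [ 0.5124 -0.0847  0.063 ]
scene cap_blue 0.57 [266. 173.  16.  11.] 84 [ 0.6129 -0.0842  0.063 ]
scene gel_jar 0.82 [328. 240.  36.  49.] 1541 [0.6785 0.1197 0.0825]
scene cream_jar 0.74 [248. 182.  34.  36.] 1065 [ 0.666  -0.0466  0.0775]
scene varnish 0.84 [290. 206.  22.  36.] 754 [0.6733 0.0321 0.085 ]
side cap_orange 0.91 [296. 290.  23.  25.] 411 [ 0.512  -0.1534  0.063 ]
side cap_green 0.58 [266. 298.  26.  28.] 422 [ 0.4664 -0.1478  0.063 ]
side cap_blue 0.73 [330. 263.  23.  18.] 293 [ 0.5824 -0.1269  0.063 ]
side gel_jar 0.7 [321. 133.  14.  36.] 364 [0.6676 0.1269 0.0825]
```

View pics/v9.png

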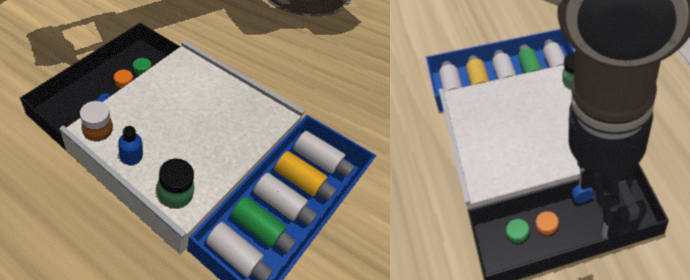

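All three caps are off the board: scene crop shows orange (123,78), green (142,65) and blue (103,98) at the tote's near wall, and the jars and bottle are unmoved. Blue is partly hidden by the hand, so I'll move the hand away and triangulate it.

Request:
{"op": "send_rows", "data": {
  "motion": [
    [[-20,20,0],[0,0,0],60],
    [[-45,45,0],[0,0,0],60],
    [[-70,70,0],[0,0,0],60],
    [[-95,95,0],[0,0,0],60],
    [[-120,120,0],[0,0,0],60],
    [[-145,145,0],[0,0,0],60],
    [[-165,165,0],[0,0,0],60],
    [[-180,180,0],[0,0,0],60],
    [[-180,180,0],[0,0,0],60],
    [[-180,180,0],[0,0,0],60]
  ]
}}

```text
time_s: 21.4
ee_pos: [0.353, -0.4225, 0.2533]
eef_rot: [-180.0, -0.0, -2.8]
ft_force: [-0.2, -0.1, 0.1]
opening: 0.704
grip_force: 0.0
```

```bash
cat > tri.py <<'E'
from h import *
S={}
for n in("scene","side"):
    p=r.camera(n)
    for l in("cap_orange","cap_green","cap_blue"):
        s=r.silhouettes(p,l)
        if s:
            v,u=np.nonzero(s[0]["region"]); S[n,l]=ray(p,(u.mean(),v.mean())); print(n,l,round(s[0]["conf"],2),np.round(s[0]["rect"]),len(u))
for l in("cap_orange","cap_green","cap_blue"):
    if("scene",l) in S and("side",l) in S:
        (a,d),(b,e)=S["scene",l],S["side",l]; k=np.linalg.lstsq(np.c_[d,-e],b-a,rcond=None)[0]
        P,Q=a+d*k[0],b+e*k[1]; m=(P+Q)/2; c=np.cos(np.radians(-2.8)); s=np.sin(np.radians(-2.8)); q=m[:2]-[.560,.050]
        print(l,np.round(m,4),"gap",np.round(np.linalg.norm(P-Q),4),"board xy",np.round([c*q[0]+s*q[1],-s*q[0]+c*q[1]],4))
E
python3 tri.py
python3 - <<'E'
from h import *
# colour mask of the blue cap in the side picture: its shape (flat disc ~ 21x18 px)
p=r.camera("side"); h=cv2.cvtColor(p["img"],cv2.COLOR_BGR2HSV)
m=cv2.inRange(h,(100,120,40),(130,255,255)); m[:235]=0
n,_,st,ce=cv2.connectedComponentsWithStats(m); print(st[1:],ce[1:])
cut=m[255:290,315:365]; print("\n".join("".join("#" if x else "." for x in w) for w in cut))
E
```

```text
scene cap_orange 0.38 [188. 100. 163. 130.] 6607
scene cap_green 0.66 [303. 137.  17.  20.] 227
scene cap_blue 0.58 [269. 173.   8.   7.] 52
side cap_orange 0.86 [299. 292.  20.  22.] 284
side cap_blue 0.55 [336. 263.  19.  22.] 366
cap_orange [ 0.545  -0.1497  0.0263] gap 0.0557 board xy [-0.0052 -0.2002]
cap_blue [ 0.594  -0.1083  0.0306] gap 0.0004 board xy [ 0.0417 -0.1565]
[[331 262  23  21 377]] [[342.24668435 272.14323607]]
..................................................
..................................................
..................................................
..................................................
..................................................
..................................................
..................................................
...........................######.................
........................###########...............
......................##############..............
.....................################.............
....................##################............
..................####################............
..
[... 419 characters left out ...]
....#####################............
..................###################.............
..................###################.............
...................#################..............
...................###############................
....................#############.................
.....................########.....................
..................................................
..................................................
..................................................
..................................................
..................................................
..................................................
..................................................
```

```bash
python3 - <<'E'
from h import *
from scipy.optimize import minimize
p=r.camera("side"); h=cv2.cvtColor(p["img"],cv2.COLOR_BGR2HSV)
m=cv2.inRange(h,(100,120,40),(130,255,255)); m[:235]=0; m=m>0
t=np.linspace(0,2*np.pi,40)
def iou(q,z0=.004):
    pts=np.array([proj(p,[q[0]+.018*np.cos(a),q[1]+.018*np.sin(a),z]) for z in(z0,z0+.016) for a in t],np.float32)
    k=np.zeros(m.shape,np.uint8); cv2.fillPoly(k,[np.int32(np.round(cv2.convexHull(pts)*16))],1,shift=4); return -(k&m).sum()/((k|m.astype(np.uint8)).sum())
for z in(.004,.030,.045):
    b=min((( iou((x,y),z),x,y) for x in np.arange(.56,.64,.002) for y in np.arange(-.19,-.06,.002)))
    q=np.array(b[1:])-[.56,.05];c,s=np.cos(np.radians(-2.8)),np.sin(np.radians(-2.8))
    print(z,np.round(b,3),"board",np.round([c*q[0]+s*q[1],-s*q[0]+c*q[1]],4))
E
```

```text
0.004 [ 0.    0.56 -0.19] board [ 0.0117 -0.2397]
0.03 [ 0.    0.56 -0.19] board [ 0.0117 -0.2397]
0.045 [ 0.    0.56 -0.19] board [ 0.0117 -0.2397]<stdin>:8: RuntimeWarning: overflow encountered in scalar negative
```

```bash
python3 - <<'E'
from h import *
p=r.camera("side"); h=cv2.cvtColor(p["img"],cv2.COLOR_BGR2HSV)
m=(cv2.inRange(h,(100,120,40),(130,255,255))>0).astype(np.uint8); m[:235]=0
t=np.linspace(0,2*np.pi,40)
def iou(q,z0):
    pts=np.array([proj(p,[q[0]+.018*np.cos(a),q[1]+.018*np.sin(a),z]) for z in(z0,z0+.016) for a in t],np.float32)
    k=np.zeros(m.shape,np.uint8); cv2.fillPoly(k,[np.int32(np.round(cv2.convexHull(pts)*16))],1,shift=4); return float((k&m).sum())/float((k|m).sum())
for z in(.004,.030,.045):
    b=max((( iou((x,y),z),x,y) for x in np.arange(.56,.64,.002) for y in np.arange(-.19,-.06,.002)))
    q=np.array(b[1:])-[.56,.05];c,s=np.cos(np.radians(-2.8)),np.sin(np.radians(-2.8))
    print(z,np.round(b,3),"board",np.round([c*q[0]+s*q[1],-s*q[0]+c*q[1]],4))
p=r.camera("scene")
for P in((.587,-.125,.020),(.587,-.125,.012)): print(np.round(proj(p,P)))
E
```

```text
0.004 [ 0.853  0.6   -0.096] board [ 0.0471 -0.1439]
0.03 [ 0.822  0.592 -0.11 ] board [ 0.0398 -0.1582]
0.045 [ 0.779  0.588 -0.118] board [ 0.0362 -0.1664]
[269. 175.]
[270. 178.]
```

```bash
python3 - <<'E'
from h import *
from scipy.optimize import differential_evolution
p=r.camera("side"); h=cv2.cvtColor(p["img"],cv2.COLOR_BGR2HSV)
m=(cv2.inRange(h,(100,120,40),(130,255,255))>0).astype(np.uint8); m[:235]=0
a=np.radians(-2.8); R=np.array([[np.cos(a),-np.sin(a),0],[np.sin(a),np.cos(a),0],[0,0,1]]); c=np.array([.56,.05,0])
t=np.linspace(0,2*np.pi,36)
C=np.array([[.018*np.cos(k),.018*np.sin(k),z] for z in(-.008,.008) for k in t])
def pts(q): # board x,y,z of the centre, tilt about board x
    b=np.radians(q[3]); T=np.array([[1,0,0],[0,np.cos(b),-np.sin(b)],[0,np.sin(b),np.cos(b)]]); return C@T.T+q[:3]
def cost(q):
    B=pts(q); pen=max(0,.004-B[:,2].min())*200+sum(np.clip(B[B[:,2]<.045,1]+.136,0,1))*20
    k=np.zeros(m.shape,np.uint8); P=np.array([proj(p,c+R@v) for v in B],np.float32)
    cv2.fillPoly(k,[np.int32(np.round(cv2.convexHull(P)*16))],1,shift=4); return 1-float((k&m).sum())/float((k|m).sum())+pen
for lo,hi in((-5,5),(5,50),(50,130),(-50,-5),(-90,-50)):
    s=differential_evolution(cost,[(0,.09),(-.2,-.12),(.01,.06),(lo,hi)],seed=1,maxiter=40,popsize=10); B=pts(s.x)
    print(round(s.fun,3),np.round(s.x,3),"zmin/max",B[:,2].min().round(3),B[:,2].max().round(3),"ymax",B[:,1].max().round(3))
E
```

```text
0.157 [ 0.041 -0.154  0.03  -2.156] zmin/max 0.021 0.039 ymax -0.136
0.13 [ 0.041 -0.156  0.031 24.618] zmin/max 0.016 0.046 ymax -0.137
0.026 [ 4.4000e-02 -1.5100e-01  2.3000e-02  8.9395e+01] zmin/max 0.005 0.041 ymax -0.142
0.079 [  0.038  -0.161   0.042 -31.295] zmin/max 0.026 0.059 ymax -0.142
0.029 [ 4.4000e-02 -1.5000e-01  2.3000e-02 -8.9392e+01] zmin/max 0.004 0.041 ymax -0.142
```

The fit has the blue cap standing on its edge inside the tote by the near wall, with its top at 41 mm, below the rim. I'll check that it is at rest, then hand in.

Request:
{"op": "send_rows", "data": {
  "motion": [
    [[0,0,0],[0,0,0],60],
    [[0,0,0],[0,0,0],60],
    [[0,0,0],[0,0,0],60],
    [[0,0,0],[0,0,0],60],
    [[0,0,0],[0,0,0],60],
    [[0,0,0],[0,0,0],60],
    [[0,0,0],[0,0,0],60],
    [[0,0,0],[0,0,0],60],
    [[0,0,0],[0,0,0],60],
    [[0,0,0],[0,0,0],60],
    [[0,0,0],[0,0,0],60],
    [[0,0,0],[0,0,0],60]
  ]
}}

```text
time_s: 23.05
ee_pos: [0.3538, -0.4218, 0.2533]
eef_rot: [-180.0, -0.0, -2.6]
ft_force: [-0.2, -0.3, -0.8]
opening: 0.705
grip_force: 0.0
```

```bash
python3 - <<'E'
from caps import *
p=r.camera("side"); h=cv2.cvtColor(p["img"],cv2.COLOR_BGR2HSV)
for n,lo,hi in(("blue",(100,120,40),(130,255,255)),("green",(50,120,30),(85,255,255)),("orange",(3,150,80),(18,255,255))):
    m=cv2.inRange(h,lo,hi); m[:255]=0; m[:,:235]=0
    k,_,st,ce=cv2.connectedComponentsWithStats(m); print(n,[(s.tolist(),c.round(1)) for s,c in zip(st[1:],ce[1:]) if s[4]>100])
look(None,("gel_jar","cream_jar","varnish"))
E
```

```text
blue [([331, 262, 23, 22, 379], array([342.3, 272.2]))]
green []
orange [([296, 291, 23, 24, 370], array([307.8, 301.9]))]
scene gel_jar 0.69 [328. 239.  40.  51.] 1595 [0.6787 0.1196 0.0825]
scene cream_jar 0.88 [248. 184.  36.  36.] 1091 [ 0.6666 -0.0461  0.0775]
scene varnish 0.81 [287. 208.  26.  37.] 752 [0.6729 0.0313 0.085 ]
side gel_jar 0.71 [319. 132.  26.  38.] 839 [0.6774 0.1163 0.0825]
side cream_jar 0.76 [352. 198.  29.  36.] 877 [ 0.6646 -0.049   0.0775]
side varnish 0.72 [344. 168.  18.  33.] 527 [0.6687 0.0247 0.085 ]
```

```bash
python3 -c "
from rig import r
print(r.sign_off())"
```

```text
the job is handed in; nothing more can be done
None
```

I swept the orange, green and blue caps into the tote in that order and handed the job in at about 23 s. Blue came to rest on its edge against the near wall, below the rim. The two jars and the bottle haven't moved, and the hand is clear of everything.

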